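Square up the manifold block and put it in its tray nest

TASK

Square up the long two-port aluminium block on the bench in the corner of the two low steel fences: its long side flush along the longer fence and its end against the shorter one. Then pick it up and lower it gently, not dropping it, flat into the long nest of the wooden tray, lying lengthwise in it, and let go. Leave the short one-port block where it is.

Things in the scene. Friction and masses are not known exactly. Their poses are not given: they have to be found in the camera images.
- block: the long manifold block to move: plain aluminium, 84 mm long (its x), 46 mm wide (its y), 45 mm high (its z), about 0.45 kg, with two dark ports on top; lies flat on the bench inside the L, clear of both fences, skewed by up to 26 degrees from the longer one; slides under roughly 3 to 12 N. Origin: centre of its underside.
- fence: fixed L of two steel bars, 20 mm wide, 12 mm high. Origin: inside corner, at bench level. Longer fence: 160 mm from the corner along -y, inner face the plane x = 0, bar beyond at +x. Shorter fence: 110 mm along -x, inner face y = 0, bar beyond at +y. Work area: x < 0, y < 0. The squared block has its length along y and its centre at x = -23, y = -42 mm; it can be gripped across its width above the bars.
- nest (a point): centre of the floor of the long nest in the pale wooden tray, fixed to the bench. Nest: 110 mm long (y of this frame), 72 mm wide (x); floor 10 mm above the bench; 6 mm thick walls stand 12 mm above the floor. Two square pockets, too small for the block, lie on its +x side; a brass union 36 mm high stands in one.
- short_block: a bystander: aluminium block 46 x 46 mm, 45 mm high, with one port on top, lying outside the L, beyond the shorter fence; to be left alone. Origin: centre of its underside.
Things that resemble listed ones, but are neither listed nor needed, are in the scene too. Leave any blue or purple look-alike of the block alone.

How it is judged:
On the way:
1. the long block lies flat on the bench, squared in the corner: within 10 mm of touching each fence and its length within 10 degrees of the longer fence (x of block in the frame of fence between -0.033 and -0.013 m and y of block in the frame of fence between -0.052 and -0.032 m and z of block in the frame of fence below 0.004 m and angle between the x axis of block and the y axis of fence, either way round below 0.175 rad and angle between block's own z axis and vertical below 0.1 rad), for 0.2 s.
At the end, for the whole second after the job is handed in: the long block rests upright and flat on the floor of the long nest (within 5 mm of floor height), its centre within 20 mm of the nest's centre, its length within 14 degrees of the nest's, released and at rest; the short block is within 25 mm of where it began (horizontal distance between block and nest below 0.02 m and z of block in the frame of nest between -0.005 and 0.005 m and angle between the x axis of block and the y axis of nest, either way round below 0.25 rad and angle between block's own z axis and vertical below 0.1 rad and linear speed of block below 0.02 m/s and distance of short_block from where it was at the start of the episode below 0.025 m); the robot touches nothing.
It fails at once if the short block is moved by more than 25 mm (distance of short_block from where it was at the start of the episode above 0.025 m).
It fails at once if the block is dropped or slammed into the nest: faster than 0.5 m/s when its underside is less than 20 mm above the nest floor (horizontal distance between block and nest below 0.06 m and z of block in the frame of nest below 0.02 m and linear speed of block above 0.5 m/s).
It also fails if it takes over 64 s, if anything falls off the work surface, if the arm or the gripper's body presses on something with over 40 N, if the wrist force passes 120 N, or if a joint passes its speed limit or range.

ROBOT

A 6-joint arm with a two-finger parallel gripper is mounted at the origin on the work surface. World frame = base frame: x ahead of the robot, y to its left, z up, the work surface at z = 0. Lengths are in m, angles in rad, forces in N, time in s.
With the tool pointing down it reaches from about 0.275 to 0.825 m from the base axis. Payload 5.2 kg.
Tool frame: the origin (TCP) lies midway between the tips of the shut fingers; the grasp point (between the pads) lies 19 mm behind it; z points along the fingers, y is the direction in which the jaws open and shut (so a half turn about z gives the same grasp; the last joint's range is limited). The gripper opens to 93 mm and grips with 3 to 60 N. Pads are 15 mm wide; open, the fingers measure 128 mm over their backs; the gripper's body (75 mm by 188 mm) begins 65 mm behind the grasp point.
Start: joints at [0.973, 0.259, 1.535, -0, 1.348, -0.203], TCP at [0.212, 0.508, 0.189] pointing down, gripper open.
Joint ranges: [-3.14, 3.14], [-0.91, 2.08], [0.19, 2.58], [-1.22, 4.36], [0.22, 2.71], [-3.12, 3.12]. Speed limits (rad/s): [2.57, 2.57, 3.14, 3.14, 3.14, 3.14].

INTERFACE

Orientations are given as a unit quaternion [w, x, y, z].
In Python, from workcell import * gives the robot as it stands. The module is installed in compiled form; this text tells all that it offers.
- The arm moves only by the tool send_rows, never from a script. Its argument "targets" is a list of rows, each an object of numbers: "x", "y", "z": the shift along the tool's x, y, z in cm; "roll": the turn about the tool's z in degrees; "fingers": the closure in counts, from 0 (fully open) to 255 (shut). In form: [{"x": .., "y": .., "z": .., "roll": .., "fingers": ..}, ...]. A call has exactly 5 rows; each row is the pose to reach, as a shift and turn from the pose commanded when the call began, along the tool's axes at that moment; what a row does not reach only later rows make up. A row lasts 1/12 s, in which the tool goes at most 41.7 mm and 7.16 degrees, less where a joint would pass 70% of its speed; a pose out of reach is approached as far as the arm can. A call with a gripper value outside its range is refused whole. The fingers move at their own pace and stop on an object; "squeeze" is the grip in N (left out, the last holds). Time passes only in rows, so rows that repeat a pose let the fingers close, or fill a call up. It gives the time, the measured TCP pose, the force and the opening at its end, in the units of the state.
- read_state(): the state, without advancing time (a new reading comes with each control period).
- capture(name): name is "scene" or "top" or "wrist"; returns the picture (420x560x3 uint8, red, green, blue); there is no depth.
- camera_model(name): a dict with "intrinsics" (3x3 intrinsics, pixels), "k1" (the pictures are not rectified: a ray, as slopes to the right and down, at radius r is drawn at 1 + k1 r^2 times it, then the intrinsics apply), "rvec" (rotation vector, rad) and "tvec" (3), from world to camera coordinates, as OpenCV has them. Camera axes: x right, y down, z forward; pixel columns grow to the right and rows downward; lengths in m; the calibration is good to about 2 mm. A picture is of the moment at which its call begins: read the wrist's pose just before it. camera_model takes no time and is no camera call; for the wrist camera it gives the pose at the moment of the call.
- finish_job(): hands the job in, once; it reports no verdict.
The state is a dict: "time": time; "q": joint angles; "joint_vel": joint speeds; "tau": joint torques, N m; "tcp_pos": TCP position; "orientation": TCP orientation; "contact_force": force on the tool from outside, world axes, zero at the start; "torque": the same for the moment, N m; "grip_width": opening from 0.0 (shut) to 1.0 (fully open).
Only numpy, scipy, OpenCV 4.12 (cv2) and the standard library are available. Lean on these libraries where they do the work, as an engineer would, in place of code of your own. Each camera call takes 0.05 s, during which the arm holds its last target.

## Working session

There is one attempt and no reset: what is moved stays moved. The work goes in short steps, Python scripts to look and compute and a tool call to move; the robot and the scene stay as the last step left them, time stands still between calls to the robot, and variables do not carry over. Pictures are saved under pics/ and viewed, and the job is handed in when it is done.

Besides the shell and the picture viewer there is one more tool, called after "Emit:" by a JSON object that holds its "api" and its "payload". send_rows: Moves the arm, as the interface text tells. Its arguments: {"type":"object","properties":{"targets":{"type":"array"},"squeeze":{"type":"number"}},"required":["targets"]}

```bash
mkdir -p pics; ls; python3 - <<'E'
from workcell import *
import cv2
s=read_state(); print(s)
for n in("scene","top"):
    cv2.imwrite(f"pics/{n}0.png",capture(n)[:,:,::-1]); print(n,camera_model(n))
print(camera_model("wrist"))
E
```

```text
pics
{'time': 0.0, 'q': array([ 9.73204963e-01,  2.59316007e-01,  1.53606341e+00, -2.06889501e-05,
        1.34800491e+00, -2.02807877e-01]), 'joint_vel': array([-1.15185445e-03,  3.97076363e-04,  8.94073737e-05, -7.36483499e-04,
        3.54686760e-04,  1.47399478e-03]), 'tau': array([ 1.43589136e-04, -4.37306392e+01, -2.84010619e+01,  7.19023892e-02,
        4.12711187e-02, -1.55525790e-04]), 'tcp_pos': array([0.21118262, 0.50719589, 0.18814019]), 'orientation': array([-3.39729968e-04,  1.96110064e-01,  9.80581481e-01, -8.28979824e-04]), 'contact_force': array([ 0.79175967,  0.2949209 , -0.55782429]), 'torque': array([0.02034628, 0.00899205, 0.06250849]), 'grip_width': 0.9987879078957863}
scene {'intrinsics': array([[432.42326969,   0.        , 277.88404969],
       [  0.        , 432.42326969, 209.70521413],
       [  0.        ,   0.        ,   1.        ]]), 'k1': -0.1278167582880233, 'rvec': array([ 2.10031839,  0.77743219, -0.39420716]), 'tvec': array([-0.36491573, -0.17329476,  1.14665713])}
top {'intrinsics': array([[391.57020105,   0.        , 282.86014747],
       [  0.        , 391.57020105, 205.24681532],
       [  0.        ,   0.        ,   1.        ]]), 'k1': -0.07332354850358806, 'rvec': array([ 2.15751448, -2.17965275,  0.12304134]), 'tvec': array([-0.04069915,  0.50488229,  0.75535314])}
{'intrinsics': array([[309.06598073,   0.        , 281.59011655],
       [  0.        , 309.06598073, 207.91565326],
       [  0.        ,   0.        ,   1.        ]]), 'k1': 0.00967107377179383, 'rvec': array([-2.4144235 , -1.60777878, -0.22370958]), 'tvec': array([-0.55008832, -0.03161208,  0.39109037])}
```

View pics/scene0.png

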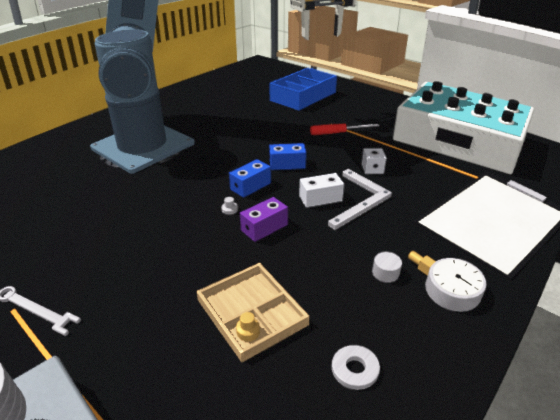

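View pics/top0.png

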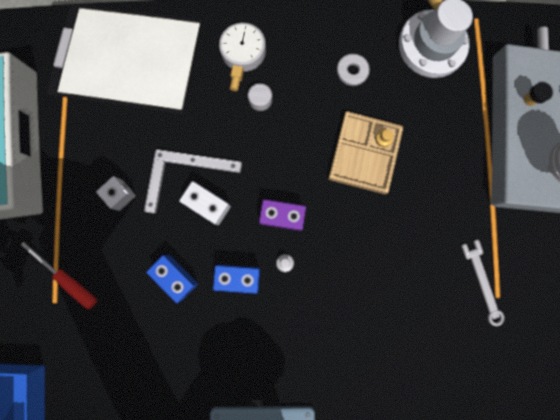

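The top view shows the white aluminium block at about (205,202). The L's corner is near (160,157), with the longer bar running right to (240,166) and the shorter one down to (150,212). The tray is at (366,152) and the short block at (115,193). I'll enlarge these.

```bash
cat > h.py <<'E'
import numpy as np, cv2
from workcell import *
def ray(cm,uv):
    K=cm["intrinsics"];k=cm["k1"]
    d=np.array([k,0,0,0,0.])
    p=cv2.undistortPoints(np.array([[uv]],float),K,d)[0,0]
    R=cv2.Rodrigues(cm["rvec"])[0]
    return -R.T@cm["tvec"], R.T@np.array([p[0],p[1],1])
def world(cm,uv,z):
    o,d=ray(cm,uv); return o+d*(z-o[2])/d[2]
def proj(cm,P):
    return cv2.projectPoints(np.array(P,float).reshape(-1,3),cm["rvec"],cm["tvec"],cm["intrinsics"],np.array([cm["k1"],0,0,0,0.]))[0][:,0]
E
python3 - <<'E'
import cv2
im=cv2.imread("pics/top0.png")
def crop(n,x0,y0,w,h,s):
    c=cv2.resize(im[y0:y0+h,x0:x0+w],None,fx=s,fy=s,interpolation=cv2.INTER_CUBIC)
    for i in range(0,w,10):
        cv2.putText(c,str(x0+i),(i*s,8),0,.3,(0,255,255),1); cv2.line(c,(i*s,10),(i*s,14),(0,255,255),1)
    for i in range(0,h,10):
        cv2.putText(c,str(y0+i),(0,i*s+3),0,.3,(0,255,255),1)
    cv2.imwrite(n,c)
crop("pics/c1.png",90,140,160,95,5); crop("pics/c2.png",320,105,95,95,6)
E
```

```text
(no output)
```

View pics/c1.png

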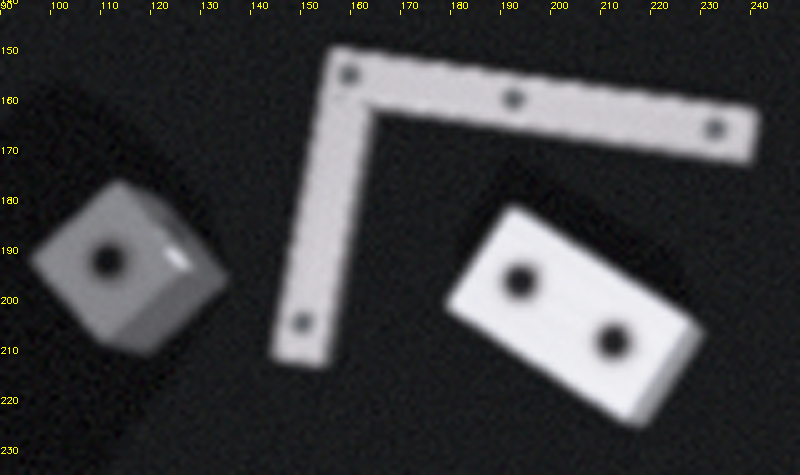

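View pics/c2.png

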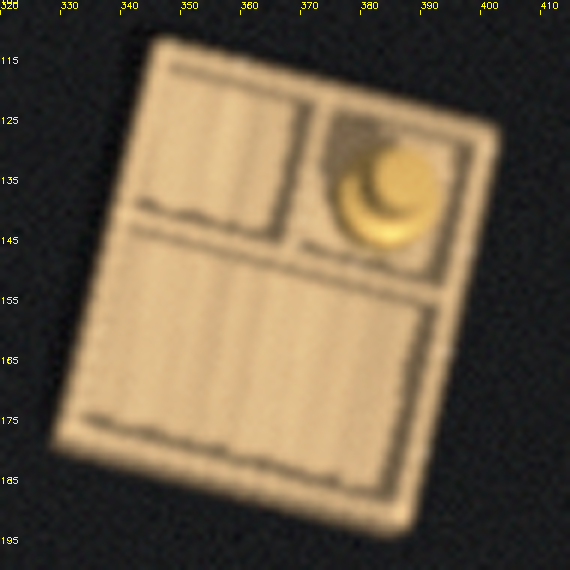

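```bash
python3 - <<'E'
from h import *
np.set_printoptions(precision=4,suppress=True)
cm=camera_model("top")
W=lambda p,z:world(cm,p,z)[:2]
c,l,s=W((164.6,161.4),.012),W((240,172.6),.012),W((155.6,213.2),.012)
a=lambda v:np.degrees(np.arctan2(v[1],v[0]))
print("corner",c,"long",l,np.linalg.norm(l-c),a(l-c),"short",s,np.linalg.norm(s-c),a(s-c))
B=[W(p,.045) for p in((192.4,181.2),(228.6,204.6),(215.6,223.8),(179.4,201))]
print("block",B,[np.linalg.norm(B[i]-B[i-1]) for i in range(4)],[a(B[i]-B[i-1]) for i in range(4)],np.mean(B,0),W((203.3,202.4),.045))
T=[W(p,.022) for p in((345.8,111.3),(403,126.2),(388,193),(328.7,178.3))]
print("tray",T,[np.linalg.norm(T[i]-T[i-1]) for i in range(4)],[a(T[i]-T[i-1]) for i in range(4)])
ex=T[0]-T[3];ex/=np.linalg.norm(ex); print("nest",(T[2]+T[3])/2+.042*ex,a(ex))
# block in fence frame
ey=-(l-c)/np.linalg.norm(l-c); exf=np.array([ey[1],-ey[0]]); print("fence ex",exf,"ey",ey,a(ey))
for b in B+[np.mean(B,0)]: print(exf@(b-c),ey@(b-c))
print("sb",W((112,192.5),.045))
for p,z in [((182,178),.045),((382,133),.036)]: print(W(p,z))
E
```

```text
corner [0.6001 0.1986] long [0.5746 0.0416] 0.15911992257885127 -99.23443884383427 short [0.4923 0.2147] 0.10897570681367855 171.5391067143928
block [array([0.552 , 0.1322]), array([0.5049, 0.0603]), array([0.4675, 0.0855]), array([0.5129, 0.1573])] [np.float64(0.046442624238286725), np.float64(0.08595595300503855), np.float64(0.045061666059187676), np.float64(0.08491561723192777)] [np.float64(-32.70679969405652), np.float64(-123.27262247145448), np.float64(145.9734127562302), np.float64(57.66030791027875)] [0.5093 0.1088] [0.5097 0.1101]
tray [array([ 0.7004, -0.1789]), array([ 0.6681, -0.2978]), array([ 0.5279, -0.2599]), array([ 0.5592, -0.1396])] [np.float64(0.14659203253554726), np.float64(0.12315690456566258), np.float64(0.14517343090853124), np.float64(0.1243083176613024)] [np.float64(-15.56761956573877), np.float64(-105.19709063468568), np.float64(164.8800104133779), np.float64(75.45542837037188)]
nest [ 0.584 -0.211] -15.567619565738774
fence ex [ 0.987  -0.1605] ey [0.1605 0.987 ] 80.76556115616573
-0.036808272164358356 -0.0732904232019596
-0.07182203137230707 -0.15179177684081213
-0.11273058673323677 -0.13289617295230155
-0.07940787708207504 -0.05479201767626237
-0.07519219183799425 -0.10319259766783391
sb [0.5313 0.2931]
[0.5587 0.153 ]
[ 0.6494 -0.2491]
```

```bash
python3 - <<'E'
import cv2
im=cv2.imread("pics/scene0.png")
def crop(n,x0,y0,w,h,s):
    c=cv2.resize(im[y0:y0+h,x0:x0+w],None,fx=s,fy=s,interpolation=cv2.INTER_CUBIC)
    for i in range(0,w,10):
        cv2.putText(c,str(x0+i),(i*s,8),0,.3,(0,255,255),1)
    for i in range(0,h,10):
        cv2.putText(c,str(y0+i),(0,i*s+3),0,.3,(0,255,255),1)
    cv2.imwrite(n,c)
crop("pics/c3.png",220,140,180,110,4)
E
```

```text
(no output)
```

View pics/c3.png

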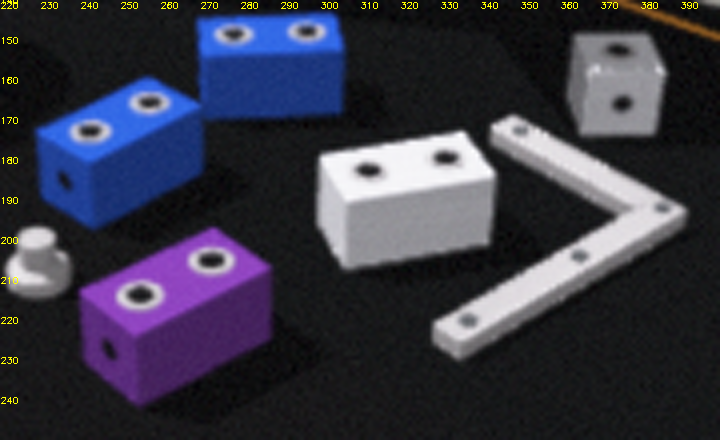

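Measured sizes agree with what was given: fences 159 and 109 mm, block 85×45.5 mm, tray 123 mm wide. The block is centred at (0.5095, 0.109) at 57°, and the fence's y axis is at about 81°. The nest is at about (0.584, -0.211). I'll grip the block across its width, turn it, and carry it into the corner.

```bash
cat > plan.py <<'E'
from h import *
from scipy.spatial.transform import Rotation as R
def plan(x,y,z,yaw):   # yaw of tool y axis, deg
    s=read_state(); w=s["orientation"]; r=R.from_quat(np.r_[w[1:],w[0]]).as_matrix()
    d=r.T@(np.array([x,y,z])-s["tcp_pos"])*100
    cur=np.degrees(np.arctan2(r[1,1],r[0,1])); roll=-((yaw-cur+180)%360-180)
    print("t",s["time"],"tcp",s["tcp_pos"].round(4),"yaw",round(cur,2),"tilt",r[:,2].round(3),"F",s["contact_force"].round(1),"grip",round(s["grip_width"],3))
    print("  shift cm",d.round(2),"roll",round(roll,1))
E
python3 -c "
from plan import *
plan(.5095,.109,.12,-33)"
```

```text
t 0.1 tcp [0.2112 0.5072 0.1882] yaw 67.38 tilt [-0.001 -0.001 -1.   ] F [-0.4  0.5  0.5] grip 1.001
  shift cm [-42.85 -25.28   6.85] roll 100.4
```

Emit:
{"api": "send_rows", "payload": {"targets": [{"x":-3,"y":-1.8,"z":0,"roll":7,"fingers":0},{"x":-6,"y":-3.5,"z":0,"roll":14,"fingers":0},{"x":-9,"y":-5.3,"z":0,"roll":21,"fingers":0},{"x":-12,"y":-7.1,"z":0,"roll":28,"fingers":0},{"x":-15,"y":-8.9,"z":0,"roll":35,"fingers":0}], "squeeze": 25}}

```text
time: 0.52
tcp_pos: [0.316, 0.3664, 0.1886]
orientation: [-0.0, 0.484, 0.875, -0.0]
contact_force: [1.1, -0.3, 0.0]
grip_width: 1.0
```

```bash
python3 -c "
from plan import *
plan(.5095,.109,.12,-33)"
```

```text
t 0.5167 tcp [0.316  0.3664 0.1886] yaw 32.08 tilt [-0.001 -0.    -1.   ] F [ 1.1 -0.3  0. ] grip 1.0
  shift cm [-32.09   2.73   6.86] roll 65.1
```

Emit:
{"api": "send_rows", "payload": {"targets": [{"x":-3.2,"y":0.3,"z":0.5,"roll":7,"fingers":0},{"x":-6.4,"y":0.6,"z":1,"roll":14,"fingers":0},{"x":-9.6,"y":0.9,"z":1.5,"roll":21,"fingers":0},{"x":-13,"y":1.2,"z":2,"roll":28,"fingers":0},{"x":-16.5,"y":1.5,"z":2.5,"roll":35,"fingers":0}]}}

```text
time: 0.93
tcp_pos: [0.4171, 0.2352, 0.1635]
orientation: [-0.0, 0.725, 0.689, -0.0]
contact_force: [-0.1, 0.5, -0.1]
grip_width: 1.0
```

```bash
python3 -c "
from plan import *
plan(.5095,.109,.12,-33)"
```

```text
t 0.9333 tcp [0.4171 0.2352 0.1635] yaw -2.95 tilt [-0.001  0.    -1.   ] F [-0.1  0.5 -0.1] grip 1.0
  shift cm [-12.13   9.88   4.35] roll 30.1
```

Emit:
{"api": "send_rows", "payload": {"targets": [{"x":-3,"y":2.4,"z":0.5,"roll":7,"fingers":0},{"x":-6,"y":4.9,"z":1,"roll":14,"fingers":0},{"x":-9,"y":7.4,"z":1.5,"roll":21,"fingers":0},{"x":-12.1,"y":9.9,"z":2,"roll":28,"fingers":0},{"x":-12.1,"y":9.9,"z":2.4,"roll":30,"fingers":0}]}}

```text
time: 1.35
tcp_pos: [0.5143, 0.1053, 0.1392]
orientation: [0.002, 0.88, 0.475, 0.0]
contact_force: [0.6, 0.2, 1.0]
grip_width: 1.001
```

```bash
python3 -c "
from plan import *
im=capture('wrist');cm=camera_model('wrist')
o=[.5095,.109];a=np.radians(57);u=np.array([np.cos(a),np.sin(a)]);v=np.array([-u[1],u[0]])
P=[list(np.array(o)+i*.042*u+j*.023*v)+[.045] for i,j in((1,1),(1,-1),(-1,-1),(-1,1))]
im=im[:,:,::-1].copy()
cv2.polylines(im,[proj(cm,P).round().astype(int)],True,(0,0,255),1)
cv2.imwrite('pics/w1.png',im)
plan(.5095,.109,.018,-33)"
```

```text
t 1.4 tcp [0.5115 0.1078 0.1383] yaw -33.18 tilt [-0.002 -0.001 -1.   ] F [-0.6  0.  -0.7] grip 1.001
  shift cm [ 1.000e-02 -2.200e-01  1.203e+01] roll -0.2
```

View pics/w1.png

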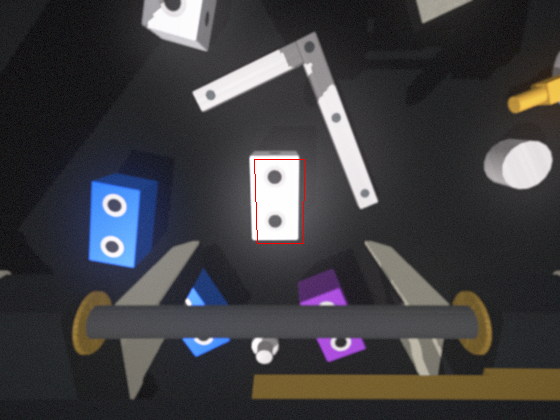

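The wrist view confirms the block within about 3 mm (box at (252–300, 155–240)) and no turn error. The fingers will clear the neighbouring blocks. Descending.

Emit:
{"api": "send_rows", "payload": {"targets": [{"x":0,"y":-0.1,"z":3,"roll":0,"fingers":0},{"x":0,"y":-0.2,"z":6,"roll":0,"fingers":0},{"x":0,"y":-0.2,"z":9,"roll":0,"fingers":0},{"x":0,"y":-0.2,"z":11,"roll":0,"fingers":0},{"x":0,"y":-0.2,"z":12,"roll":0,"fingers":0}]}}

```text
time: 1.82
tcp_pos: [0.5054, 0.1129, 0.0171]
orientation: [-0.001, 0.877, 0.481, -0.002]
contact_force: [-0.6, -0.4, 0.1]
grip_width: 0.997
```

Emit:
{"api": "send_rows", "payload": {"targets": [{"x":0,"y":0,"z":0,"roll":0,"fingers":80},{"x":0,"y":0,"z":0,"roll":0,"fingers":140},{"x":0,"y":0,"z":0,"roll":0,"fingers":200},{"x":0,"y":0,"z":0,"roll":0,"fingers":255},{"x":0,"y":0,"z":0,"roll":0,"fingers":255}], "squeeze": 25}}

```text
time: 2.23
tcp_pos: [0.5096, 0.1123, 0.0213]
orientation: [0.001, 0.877, 0.48, 0.001]
contact_force: [-0.7, 0.3, -0.4]
grip_width: 0.692
```

Emit:
{"api": "send_rows", "payload": {"targets": [{"x":0,"y":0,"z":0,"roll":0,"fingers":255},{"x":0,"y":0,"z":0,"roll":0,"fingers":255},{"x":0,"y":0,"z":0,"roll":0,"fingers":255},{"x":0,"y":0,"z":0,"roll":0,"fingers":255},{"x":0,"y":0,"z":0,"roll":0,"fingers":255}]}}

```text
time: 2.65
tcp_pos: [0.5085, 0.1122, 0.02]
orientation: [-0.0, 0.877, 0.48, 0.0]
contact_force: [-0.0, -0.4, -0.2]
grip_width: 0.332
```

```bash
python3 -c "
from plan import *
cv2.imwrite('pics/w2.png',capture('wrist')[:,:,::-1])
plan(.5095,.109,.028,-9)"
```

```text
t 2.7 tcp [0.5084 0.1122 0.0199] yaw -32.62 tilt [-0. -0. -1.] F [ 0.2 -0.1  0.5] grip 0.289
  shift cm [-0.21  0.26 -0.81] roll -23.6
```

View pics/w2.png

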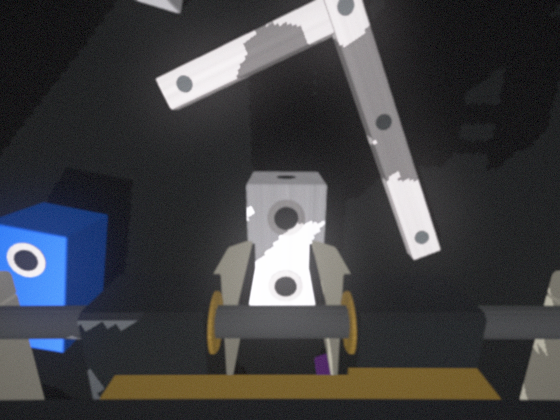

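```bash
python3 -c "
from plan import *
s=read_state();cm=camera_model('wrist');t=s['tcp_pos'];w=s['orientation'];r=R.from_quat(np.r_[w[1:],w[0]]).as_matrix()
print(s['grip_width'],s['time'])
for z in(0,-.019,-.03):
  for y in(-.0465,-.023,-.013,0,.013,.023,.0465): print(z,y,proj(cm,[t+r@[0,y,z]])[0].round())
"
```

```text
0.28902311889564064 2.7
0 -0.0465 [213. 238.]
0 -0.023 [248. 238.]
0 -0.013 [263. 238.]
0 0 [282. 238.]
0 0.013 [301. 238.]
0 0.023 [316. 238.]
0 0.0465 [350. 238.]
-0.019 -0.0465 [207. 250.]
-0.019 -0.023 [245. 250.]
-0.019 -0.013 [261. 250.]
-0.019 0 [282. 250.]
-0.019 0.013 [303. 250.]
-0.019 0.023 [319. 250.]
-0.019 0.0465 [357. 250.]
-0.03 -0.0465 [202. 257.]
-0.03 -0.023 [242. 257.]
-0.03 -0.013 [260. 257.]
-0.03 0 [282. 257.]
-0.03 0.013 [304. 257.]
-0.03 0.023 [321. 257.]
-0.03 0.0465 [361. 257.]
```

Emit:
{"api": "send_rows", "payload": {"targets": [{"x":0,"y":0,"z":0,"roll":0,"fingers":255},{"x":0,"y":0,"z":0,"roll":0,"fingers":255},{"x":0,"y":0,"z":0,"roll":0,"fingers":255},{"x":0,"y":0,"z":0,"roll":0,"fingers":255},{"x":0,"y":0,"z":0,"roll":0,"fingers":255}]}}

```text
time: 3.12
tcp_pos: [0.5084, 0.1122, 0.0199]
orientation: [-0.0, 0.877, 0.48, -0.0]
contact_force: [0.7, 0.3, -0.6]
grip_width: 0.004
```

```bash
python3 -c "
from plan import *
cv2.imwrite('pics/w3.png',capture('wrist')[:,:,::-1])
cv2.imwrite('pics/s3.png',cv2.resize(capture('scene')[:,:,::-1][100:260,220:420],None,fx=4,fy=4)[:600])
plan(.5095,.109,.028,-9)"
```

```text
t 3.2167 tcp [0.5085 0.1122 0.02  ] yaw -32.62 tilt [-0. -0. -1.] F [-0.   0.   0.3] grip 0.0
  shift cm [-0.21  0.26 -0.8 ] roll -23.6
```

View pics/w3.png

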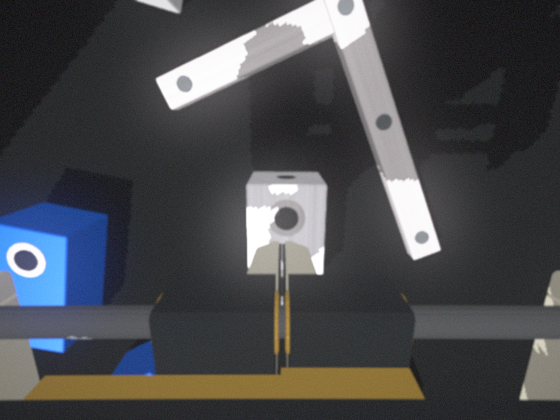

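View pics/s3.png

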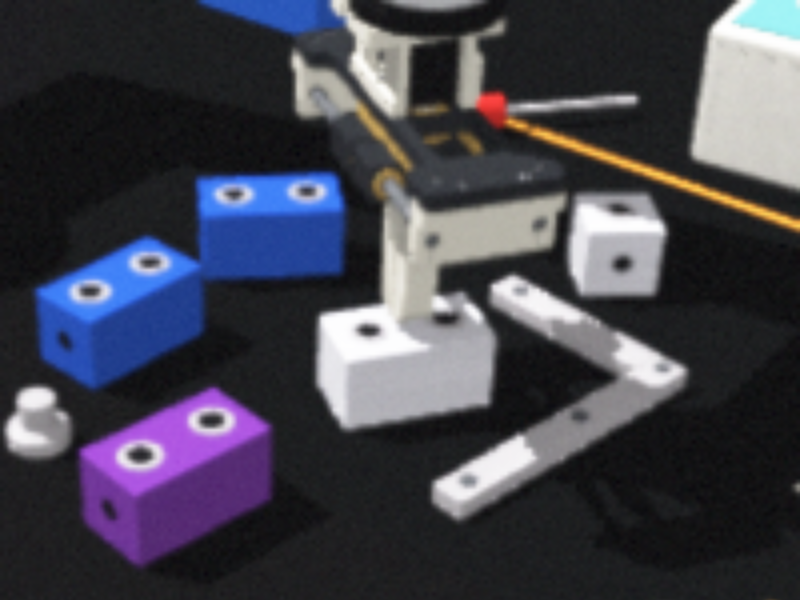

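The grip reads 0.0, and both pictures show the fingers shut on top of the block rather than around it. The reported tool height of 0.020 therefore disagrees with what I see. I'll check it against the fence in the wrist view.

```bash
python3 -c "
from plan import *
cm=camera_model('wrist');s=read_state();t=s['tcp_pos']
Rm=cv2.Rodrigues(cm['rvec'])[0]; print('cam pos',-Rm.T@cm['tvec'],'tcp',t)
P=[[.6001,.1986,.012],[.5746,.0416,.012],[.4923,.2147,.012]]
print(proj(cm,P))
im=cv2.imread('pics/w3.png')
cv2.imwrite('pics/w3c.png',cv2.resize(im[160:300,200:400],None,fx=4,fy=4,interpolation=2))
# scene view projection of TCP
sc=camera_model('scene')
for z in (.02,.03,.045,.05,.06): print(z,proj(sc,[[t[0],t[1],z]])[0])
"
```

```text
cam pos [0.55012795 0.17740251 0.21571813] tcp [0.5084681  0.11221207 0.01995611]
[[333.28518778  40.57638038]
 [411.67585613 264.97860293]
 [172.7744943  119.16078567]]
0.02 [321.0773511  189.80214756]
0.03 [321.33558624 185.95452567]
0.045 [321.72735667 180.09266896]
0.05 [321.85912954 178.11427511]
0.06 [322.12445549 174.12032982]
```

View pics/w3c.png

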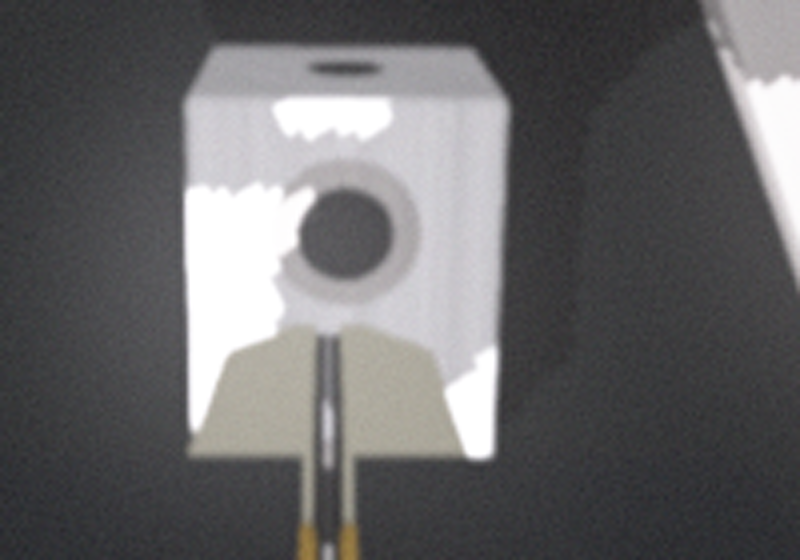

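Fence scale puts the camera height right, yet the fingertips sit near z≈0.046, about 26 mm behind the reported TCP. Image rows and opening widths of the open fingers in the earlier wrist view say the same. I'll confirm with a light touch on the block top, in 1 mm steps.

Emit:
{"api": "send_rows", "payload": {"targets": [{"x":0,"y":0,"z":0.05,"roll":0,"fingers":255},{"x":0,"y":0,"z":0.1,"roll":0,"fingers":255},{"x":0,"y":0,"z":0.1,"roll":0,"fingers":255},{"x":0,"y":0,"z":0.1,"roll":0,"fingers":255},{"x":0,"y":0,"z":0.1,"roll":0,"fingers":255}]}}

```text
time: 3.63
tcp_pos: [0.5084, 0.1122, 0.0189]
orientation: [-0.0, 0.877, 0.48, -0.0]
contact_force: [-0.3, 0.3, 0.3]
grip_width: 0.006
```

Emit:
{"api": "send_rows", "payload": {"targets": [{"x":0,"y":0,"z":0.05,"roll":0,"fingers":255},{"x":0,"y":0,"z":0.1,"roll":0,"fingers":255},{"x":0,"y":0,"z":0.1,"roll":0,"fingers":255},{"x":0,"y":0,"z":0.1,"roll":0,"fingers":255},{"x":0,"y":0,"z":0.1,"roll":0,"fingers":255}]}}

```text
time: 4.05
tcp_pos: [0.5085, 0.1122, 0.0179]
orientation: [-0.0, 0.877, 0.48, -0.0]
contact_force: [-0.9, -0.6, -1.0]
grip_width: 0.003
```

Emit:
{"api": "send_rows", "payload": {"targets": [{"x":0,"y":0,"z":0.05,"roll":0,"fingers":255},{"x":0,"y":0,"z":0.1,"roll":0,"fingers":255},{"x":0,"y":0,"z":0.1,"roll":0,"fingers":255},{"x":0,"y":0,"z":0.1,"roll":0,"fingers":255},{"x":0,"y":0,"z":0.1,"roll":0,"fingers":255}]}}

```text
time: 4.47
tcp_pos: [0.5085, 0.1122, 0.017]
orientation: [-0.0, 0.877, 0.48, -0.0]
contact_force: [0.5, 0.7, -0.1]
grip_width: 0.009
```

Emit:
{"api": "send_rows", "payload": {"targets": [{"x":0,"y":0,"z":0.05,"roll":0,"fingers":255},{"x":0,"y":0,"z":0.1,"roll":0,"fingers":255},{"x":0,"y":0,"z":0.1,"roll":0,"fingers":255},{"x":0,"y":0,"z":0.1,"roll":0,"fingers":255},{"x":0,"y":0,"z":0.1,"roll":0,"fingers":255}]}}

```text
time: 4.88
tcp_pos: [0.5085, 0.1122, 0.0159]
orientation: [-0.0, 0.877, 0.48, -0.0]
contact_force: [-0.3, 0.5, 0.2]
grip_width: 0.004
```

```bash
python3 -c "
from plan import *
plan(.5095,.109,.028,-9)
im=capture('scene')[:,:,::-1]
cv2.imwrite('pics/s4.png',cv2.resize(im[140:220,290:370],None,fx=7,fy=7,interpolation=2))"
```

```text
t 4.8833 tcp [0.5085 0.1122 0.0159] yaw -32.62 tilt [-0. -0. -1.] F [-0.3  0.5  0.2] grip 0.004
  shift cm [-0.22  0.26 -1.21] roll -23.6
```

View pics/s4.png

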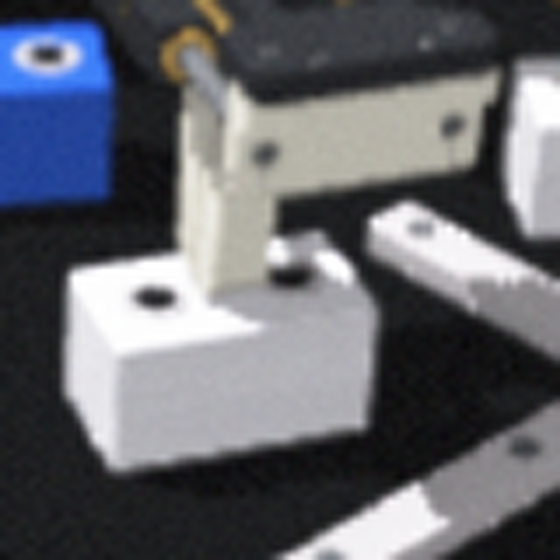

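Emit:
{"api": "send_rows", "payload": {"targets": [{"x":0,"y":0,"z":0.05,"roll":0,"fingers":255},{"x":0,"y":0,"z":0.1,"roll":0,"fingers":255},{"x":0,"y":0,"z":0.15,"roll":0,"fingers":255},{"x":0,"y":0,"z":0.15,"roll":0,"fingers":255},{"x":0,"y":0,"z":0.15,"roll":0,"fingers":255}]}}

```text
time: 5.35
tcp_pos: [0.5086, 0.1122, 0.0156]
orientation: [0.0, 0.877, 0.48, 0.0]
contact_force: [-2.7, 0.2, 10.4]
grip_width: 0.008
```

Emit:
{"api": "send_rows", "payload": {"targets": [{"x":0,"y":0,"z":0.05,"roll":0,"fingers":255},{"x":0,"y":0,"z":0.1,"roll":0,"fingers":255},{"x":0,"y":0,"z":0.15,"roll":0,"fingers":255},{"x":0,"y":0,"z":0.15,"roll":0,"fingers":255},{"x":0,"y":0,"z":0.15,"roll":0,"fingers":255}]}}

```text
time: 5.77
tcp_pos: [0.5087, 0.1123, 0.0155]
orientation: [0.0, 0.877, 0.48, 0.001]
contact_force: [-7.2, -1.6, 22.7]
grip_width: 0.007
```

```bash
python3 -c "
from plan import *
plan(.5095,.109,.028,-9)
im=capture('scene')[:,:,::-1]
cv2.imwrite('pics/s5.png',cv2.resize(im[140:220,290:370],None,fx=7,fy=7,interpolation=2))
im=capture('wrist')[:,:,::-1]
cv2.imwrite('pics/w5.png',cv2.resize(im[160:300,200:400],None,fx=4,fy=4,interpolation=2))"
```

```text
t 5.7667 tcp [0.5087 0.1123 0.0155] yaw -32.6 tilt [ 0.001 -0.    -1.   ] F [-7.2 -1.6 22.7] grip 0.007
  shift cm [-0.23  0.25 -1.25] roll -23.6
```

View pics/s5.png

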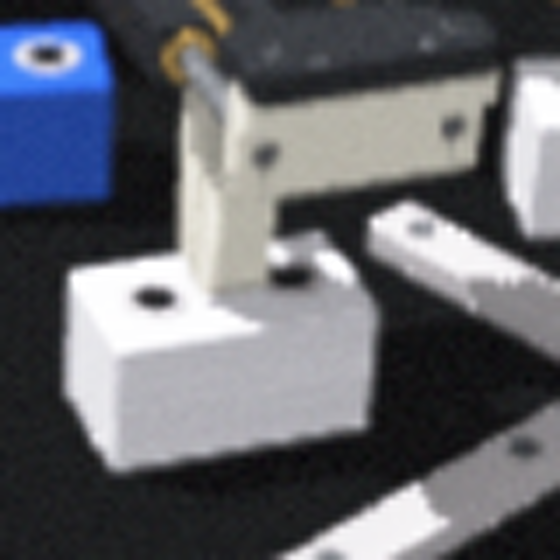

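View pics/w5.png

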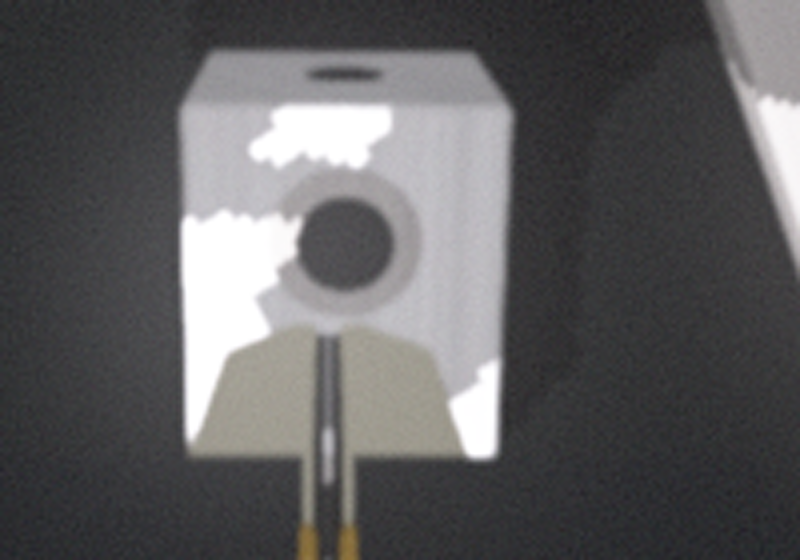

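The touch gives 10–23 N upward once the reported z stops at 0.0157. Real fingertip height is therefore the reported z + 29 mm. I'll use that offset from here: back off, open, and go down to reported z≈-0.013, which puts the tips at 16 mm.

Emit:
{"api": "send_rows", "payload": {"targets": [{"x":0,"y":0,"z":-1,"roll":0,"fingers":255},{"x":0,"y":0,"z":-2.5,"roll":0,"fingers":200},{"x":0,"y":0,"z":-3,"roll":0,"fingers":100},{"x":0,"y":0,"z":-3,"roll":0,"fingers":0},{"x":0,"y":0,"z":-3,"roll":0,"fingers":0}]}}

```text
time: 6.28
tcp_pos: [0.5086, 0.1122, 0.043]
orientation: [0.0, 0.877, 0.48, 0.0]
contact_force: [-0.4, -0.4, -0.8]
grip_width: 0.238
```

Emit:
{"api": "send_rows", "payload": {"targets": [{"x":0,"y":0,"z":0,"roll":0,"fingers":0},{"x":0,"y":0,"z":0,"roll":0,"fingers":0},{"x":0,"y":0,"z":0,"roll":0,"fingers":0},{"x":0,"y":0,"z":0,"roll":0,"fingers":0},{"x":0,"y":0,"z":0,"roll":0,"fingers":0}]}}

```text
time: 6.7
tcp_pos: [0.5083, 0.1122, 0.0426]
orientation: [-0.0, 0.877, 0.48, -0.0]
contact_force: [0.1, -0.1, -0.1]
grip_width: 0.601
```

Emit:
{"api": "send_rows", "payload": {"targets": [{"x":0,"y":0,"z":0,"roll":0,"fingers":0},{"x":0,"y":0,"z":0,"roll":0,"fingers":0},{"x":0,"y":0,"z":0,"roll":0,"fingers":0},{"x":0,"y":0,"z":0,"roll":0,"fingers":0},{"x":0,"y":0,"z":0,"roll":0,"fingers":0}]}}

```text
time: 7.12
tcp_pos: [0.5085, 0.1122, 0.043]
orientation: [0.0, 0.877, 0.48, 0.0]
contact_force: [-0.1, 0.2, 0.0]
grip_width: 0.961
```

```bash
python3 -c "
from plan import *
plan(.5095,.110,-.013,-33)
im=capture('wrist')[:,:,::-1]
cv2.imwrite('pics/w6.png',im)"
```

```text
t 7.1167 tcp [0.5085 0.1122 0.043 ] yaw -32.62 tilt [ 0. -0. -1.] F [-0.1  0.2  0. ] grip 0.961
  shift cm [-0.13  0.2   5.6 ] roll 0.4
```

View pics/w6.png

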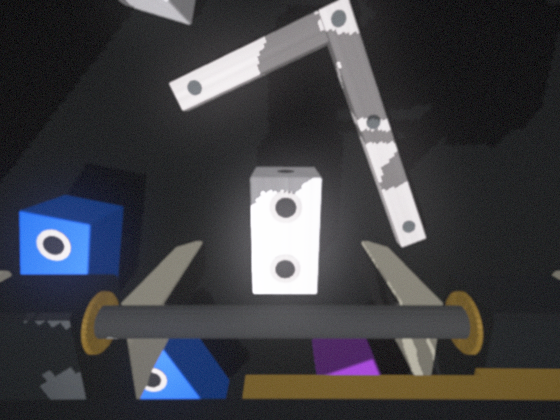

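The block (ports at (286,208) and (285,268)) is centred between the open jaws. Descending.

Emit:
{"api": "send_rows", "payload": {"targets": [{"x":0,"y":0.1,"z":1.4,"roll":0,"fingers":0},{"x":0,"y":0.2,"z":2.8,"roll":0,"fingers":0},{"x":0,"y":0.2,"z":4.2,"roll":0,"fingers":0},{"x":0,"y":0.2,"z":5.2,"roll":0,"fingers":0},{"x":0,"y":0.2,"z":5.6,"roll":0,"fingers":0}]}}

```text
time: 7.58
tcp_pos: [0.5091, 0.1111, -0.0145]
orientation: [-0.001, 0.877, 0.48, -0.001]
contact_force: [0.3, 0.0, 0.3]
grip_width: 1.0
```

Emit:
{"api": "send_rows", "payload": {"targets": [{"x":0,"y":0,"z":0,"roll":0,"fingers":120},{"x":0,"y":0,"z":0,"roll":0,"fingers":255},{"x":0,"y":0,"z":0,"roll":0,"fingers":255},{"x":0,"y":0,"z":0,"roll":0,"fingers":255},{"x":0,"y":0,"z":0,"roll":0,"fingers":255}], "squeeze": 30}}

```text
time: 8.0
tcp_pos: [0.5107, 0.1112, -0.0124]
orientation: [0.0, 0.877, 0.48, 0.001]
contact_force: [0.2, -0.3, -0.5]
grip_width: 0.692
```

Emit:
{"api": "send_rows", "payload": {"targets": [{"x":0,"y":0,"z":0,"roll":0,"fingers":255},{"x":0,"y":0,"z":0,"roll":0,"fingers":255},{"x":0,"y":0,"z":0,"roll":0,"fingers":255},{"x":0,"y":0,"z":0,"roll":0,"fingers":255},{"x":0,"y":0,"z":0,"roll":0,"fingers":255}]}}

```text
time: 8.42
tcp_pos: [0.5103, 0.1112, -0.0128]
orientation: [0.0, 0.877, 0.48, 0.0]
contact_force: [0.0, -0.5, 2.3]
grip_width: 0.492
```

```bash
python3 -c "
from plan import *
plan(.5095,.110,-.013,-33)
im=capture('wrist')[:,:,::-1]
cv2.imwrite('pics/w7.png',im)"
```

```text
t 8.4167 tcp [ 0.5103  0.1112 -0.0128] yaw -32.62 tilt [ 0.  0. -1.] F [ 0.  -0.5  2.3] grip 0.492
  shift cm [-0.14 -0.01  0.02] roll 0.4
```

View pics/w7.png

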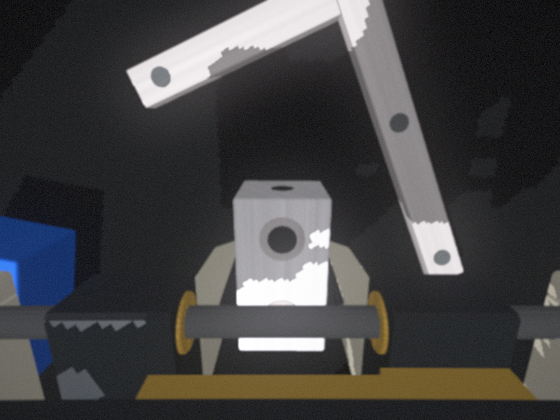

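Gripped: opening 0.492 × 93 ≈ 45.8 mm, matching the block's width. Next: lift slightly, turn, and bring it to about 8 mm off both fences.

Emit:
{"api": "send_rows", "payload": {"targets": [{"x":0,"y":0,"z":-0.2,"roll":0,"fingers":255},{"x":0,"y":0,"z":-0.4,"roll":0,"fingers":255},{"x":0,"y":0,"z":-0.6,"roll":-4,"fingers":255},{"x":0,"y":0,"z":-0.6,"roll":-9,"fingers":255},{"x":0,"y":0,"z":-0.6,"roll":-14,"fingers":255}]}}

```text
time: 8.88
tcp_pos: [0.5096, 0.1111, -0.0074]
orientation: [-0.0, 0.811, 0.585, -0.0]
contact_force: [-0.3, -0.4, -3.3]
grip_width: 0.496
```

```bash
python3 -c "
from plan import *
plan(.5618,.1540,-.008,-8.9)"
```

```text
t 8.8833 tcp [ 0.5096  0.1111 -0.0074] yaw -18.38 tilt [-0.001 -0.    -1.   ] F [-0.3 -0.4 -3.3] grip 0.496
  shift cm [5.71 3.6  0.06] roll -9.5
```

Emit:
{"api": "send_rows", "payload": {"targets": [{"x":0.8,"y":0.5,"z":0,"roll":-3,"fingers":255},{"x":2,"y":1.3,"z":0,"roll":-6,"fingers":255},{"x":3.5,"y":2.3,"z":0,"roll":-9.5,"fingers":255},{"x":5,"y":3.2,"z":0,"roll":-9.5,"fingers":255},{"x":5.7,"y":3.6,"z":0,"roll":-9.5,"fingers":255}]}}

```text
time: 9.3
tcp_pos: [0.5638, 0.1547, -0.0073]
orientation: [0.0, 0.761, 0.649, 0.0]
contact_force: [0.3, -0.4, -3.2]
grip_width: 0.495
```

```bash
python3 -c "
from plan import *
im=capture('wrist')[:,:,::-1]
cv2.imwrite('pics/w8.png',im)
im=capture('top')[:,:,::-1]
cv2.imwrite('pics/t8.png',cv2.resize(im[130:260,130:270],None,fx=4.5,fy=4.5,interpolation=2))
plan(.5709,.1607,-.013,-8.9)"
```

```text
t 9.4 tcp [ 0.5629  0.1543 -0.0075] yaw -9.08 tilt [-0.  0. -1.] F [-0.  -0.  -4.5] grip 0.49
  shift cm [0.76 0.69 0.55] roll -0.2
```

View pics/w8.png

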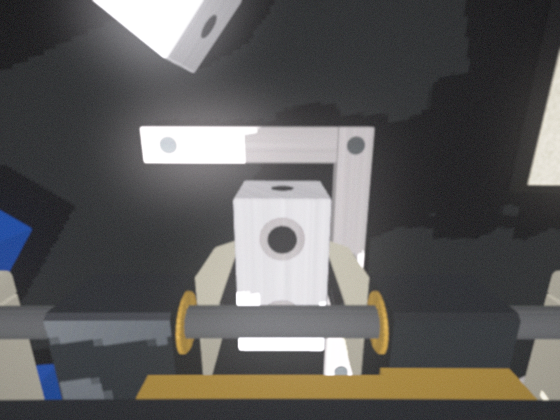

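View pics/t8.png

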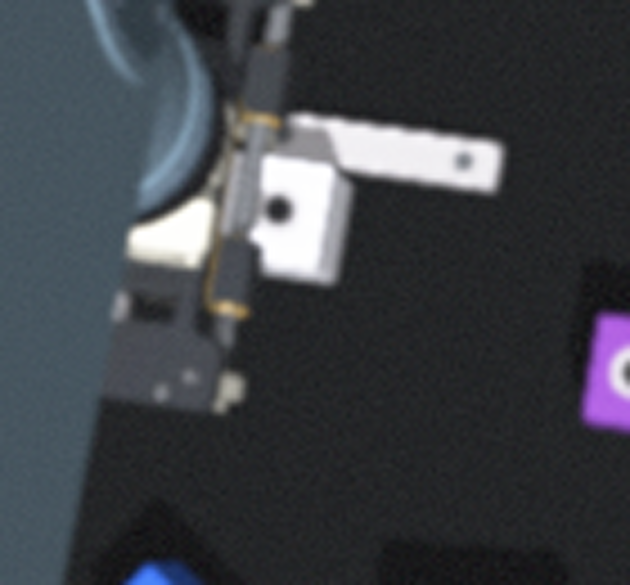

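The block is square to the fences (short bar level at row 163) with a few mm of gap on each side. Lowering to the bench and easing toward both fences.

Emit:
{"api": "send_rows", "payload": {"targets": [{"x":0,"y":0,"z":0.2,"roll":0,"fingers":255},{"x":0,"y":0,"z":0.4,"roll":0,"fingers":255},{"x":0,"y":0,"z":0.52,"roll":0,"fingers":255},{"x":0.2,"y":0.2,"z":0.52,"roll":0,"fingers":255},{"x":0.4,"y":0.4,"z":0.52,"roll":0,"fingers":255}]}}

```text
time: 9.82
tcp_pos: [0.5668, 0.1567, -0.0123]
orientation: [-0.0, 0.761, 0.648, -0.0]
contact_force: [1.5, 0.1, -3.9]
grip_width: 0.494
```

Emit:
{"api": "send_rows", "payload": {"targets": [{"x":0.05,"y":0.1,"z":0,"roll":0,"fingers":255},{"x":0.1,"y":0.1,"z":0,"roll":0,"fingers":255},{"x":0.15,"y":0.2,"z":0,"roll":0,"fingers":255},{"x":0.2,"y":0.2,"z":0,"roll":0,"fingers":255},{"x":0.2,"y":0.2,"z":0,"roll":0,"fingers":255}]}}

```text
time: 10.23
tcp_pos: [0.5694, 0.1587, -0.0123]
orientation: [-0.0, 0.761, 0.649, -0.0]
contact_force: [0.7, 0.6, -3.6]
grip_width: 0.491
```

```bash
python3 -c "
from plan import *
plan(.5709,.1607,-.013,-8.9)"
```

```text
t 10.2333 tcp [ 0.5694  0.1587 -0.0123] yaw -9.12 tilt [-0.  0. -1.] F [ 0.7  0.6 -3.6] grip 0.491
  shift cm [0.22 0.12 0.07] roll -0.2
```

Emit:
{"api": "send_rows", "payload": {"targets": [{"x":0.05,"y":0.05,"z":0.03,"roll":0,"fingers":255},{"x":0.1,"y":0.1,"z":0.03,"roll":0,"fingers":255},{"x":0.15,"y":0.12,"z":0.03,"roll":0,"fingers":255},{"x":0.2,"y":0.15,"z":0.03,"roll":0,"fingers":255},{"x":0.2,"y":0.15,"z":0.03,"roll":0,"fingers":255}]}}

```text
time: 10.65
tcp_pos: [0.5712, 0.1605, -0.0126]
orientation: [-0.0, 0.761, 0.649, 0.0]
contact_force: [-0.1, -0.3, -4.2]
grip_width: 0.494
```

Emit:
{"api": "send_rows", "payload": {"targets": [{"x":0.05,"y":0.05,"z":0,"roll":0,"fingers":255},{"x":0.1,"y":0.1,"z":0,"roll":0,"fingers":255},{"x":0.1,"y":0.1,"z":0,"roll":0,"fingers":255},{"x":0.1,"y":0.1,"z":0,"roll":0,"fingers":255},{"x":0.1,"y":0.1,"z":0,"roll":0,"fingers":255}]}}

```text
time: 11.07
tcp_pos: [0.5723, 0.1612, -0.0125]
orientation: [0.0, 0.761, 0.649, -0.0]
contact_force: [-0.1, -1.1, -4.5]
grip_width: 0.494
```

```bash
python3 -c "
from plan import *
im=capture('wrist')[:,:,::-1]
cv2.imwrite('pics/w9.png',im)
plan(.5709,.1607,-.013,-8.9)"
```

```text
t 11.1167 tcp [ 0.5722  0.1612 -0.0126] yaw -9.12 tilt [-0. -0. -1.] F [ 0.5  0.5 -3. ] grip 0.492
  shift cm [-0.07 -0.12  0.04] roll -0.2
```

View pics/w9.png

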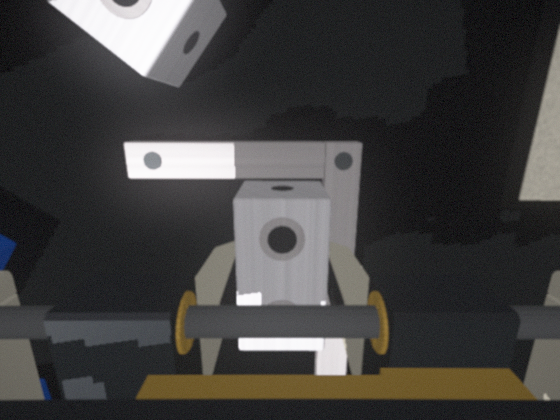

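No contact yet; the gap at the short bar is still a few pixels (rows 179–182). Nudging further.

Emit:
{"api": "send_rows", "payload": {"targets": [{"x":0.05,"y":0.05,"z":0,"roll":0,"fingers":255},{"x":0.1,"y":0.1,"z":0,"roll":0,"fingers":255},{"x":0.15,"y":0.15,"z":0,"roll":0,"fingers":255},{"x":0.15,"y":0.15,"z":0,"roll":0,"fingers":255},{"x":0.15,"y":0.15,"z":0,"roll":0,"fingers":255}]}}

```text
time: 11.53
tcp_pos: [0.5732, 0.1623, -0.0127]
orientation: [-0.0, 0.761, 0.649, -0.001]
contact_force: [-3.3, -1.2, -2.2]
grip_width: 0.496
```

Emit:
{"api": "send_rows", "payload": {"targets": [{"x":0.05,"y":0.05,"z":0,"roll":0,"fingers":255},{"x":0.1,"y":0.1,"z":0,"roll":0,"fingers":255},{"x":0.1,"y":0.1,"z":0,"roll":0,"fingers":255},{"x":0.1,"y":0.1,"z":0,"roll":0,"fingers":255},{"x":0.1,"y":0.1,"z":0,"roll":0,"fingers":255}]}}

```text
time: 11.95
tcp_pos: [0.5732, 0.1623, -0.0127]
orientation: [-0.001, 0.761, 0.649, -0.002]
contact_force: [-7.6, -3.9, 2.1]
grip_width: 0.495
```

```bash
python3 -c "
from plan import *
plan(.5709,.1607,-.013,-8.9)"
```

```text
t 11.95 tcp [ 0.5732  0.1623 -0.0127] yaw -9.1 tilt [-0.004 -0.002 -1.   ] F [-7.6 -3.9  2.1] grip 0.495
  shift cm [-0.19 -0.2   0.03] roll -0.2
```

Both fences now push back (Fx -7.6, Fy -3.9 N), so the block is in the corner. Setting it flat and releasing to check.

Emit:
{"api": "send_rows", "payload": {"targets": [{"x":0,"y":0,"z":0.05,"roll":0,"fingers":255},{"x":0,"y":0,"z":0.05,"roll":0,"fingers":255},{"x":-0.1,"y":-0.1,"z":0.05,"roll":0,"fingers":255},{"x":-0.1,"y":-0.1,"z":0.05,"roll":0,"fingers":80},{"x":-0.1,"y":-0.1,"z":0.05,"roll":0,"fingers":80}]}}

```text
time: 12.37
tcp_pos: [0.5756, 0.1627, -0.0122]
orientation: [0.001, 0.761, 0.649, 0.001]
contact_force: [-1.0, -0.6, -0.0]
grip_width: 0.59
```

Emit:
{"api": "send_rows", "payload": {"targets": [{"x":0,"y":0,"z":0,"roll":0,"fingers":80},{"x":0,"y":0,"z":0,"roll":0,"fingers":80},{"x":0,"y":0,"z":0,"roll":0,"fingers":80},{"x":0,"y":0,"z":0,"roll":0,"fingers":80},{"x":0,"y":0,"z":0,"roll":0,"fingers":80}]}}

```text
time: 12.78
tcp_pos: [0.5742, 0.1625, -0.013]
orientation: [0.0, 0.761, 0.649, 0.0]
contact_force: [-0.6, 0.5, -0.1]
grip_width: 0.688
```

```bash
python3 -c "
from plan import *
cv2.imwrite('pics/w10.png',capture('wrist')[:,:,::-1])
im=capture('scene')[:,:,::-1]
cv2.imwrite('pics/s10.png',cv2.resize(im[120:240,270:430],None,fx=5,fy=5,interpolation=2))
plan(.5709,.1607,-.013,-8.9)"
```

```text
t 12.8833 tcp [ 0.5741  0.1625 -0.013 ] yaw -9.12 tilt [ 0. -0. -1.] F [ 0.2 -0.2  0.1] grip 0.686
  shift cm [-0.22 -0.28 -0.01] roll -0.2
```

View pics/w10.png

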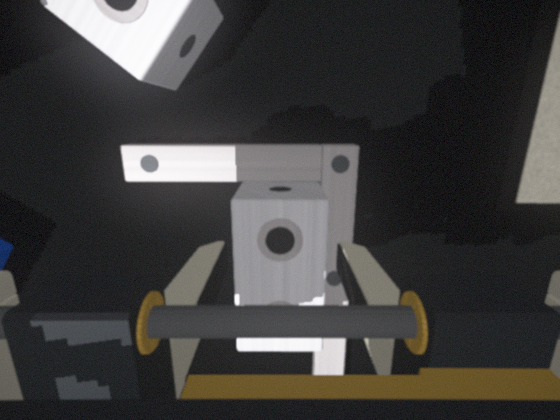

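View pics/s10.png

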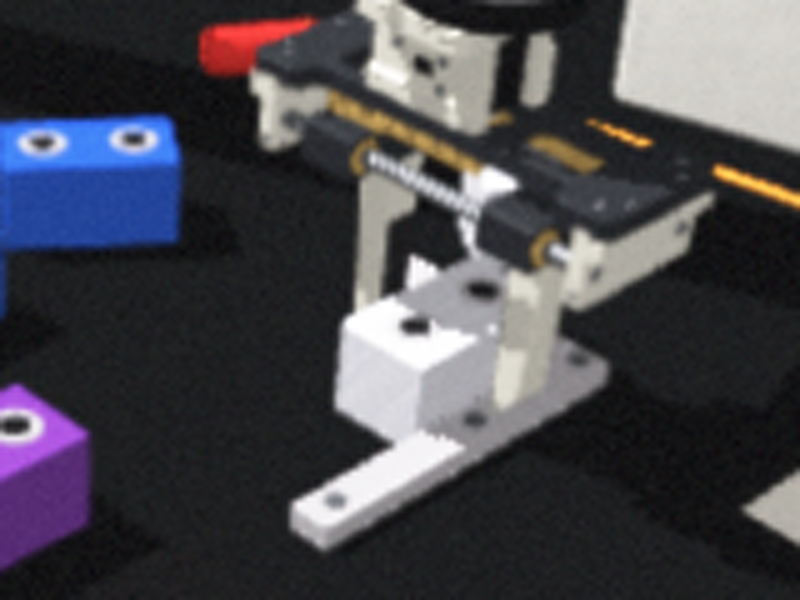

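The block is released flat in the corner, flush with the long bar and with its end against the short bar. Regrip and lift.

Emit:
{"api": "send_rows", "payload": {"targets": [{"x":0,"y":0,"z":0,"roll":0,"fingers":255},{"x":0,"y":0,"z":0,"roll":0,"fingers":255},{"x":0,"y":0,"z":0,"roll":0,"fingers":255},{"x":0,"y":0,"z":0,"roll":0,"fingers":255},{"x":0,"y":0,"z":0,"roll":0,"fingers":255}], "squeeze": 35}}

```text
time: 13.3
tcp_pos: [0.5732, 0.1625, -0.0131]
orientation: [-0.0, 0.761, 0.649, -0.001]
contact_force: [-2.8, 0.0, 1.8]
grip_width: 0.494
```

Emit:
{"api": "send_rows", "payload": {"targets": [{"x":0,"y":0,"z":0,"roll":0,"fingers":255},{"x":0,"y":0,"z":-0.5,"roll":0,"fingers":255},{"x":-0.1,"y":-0.1,"z":-1.5,"roll":0,"fingers":255},{"x":-0.2,"y":-0.2,"z":-3.5,"roll":0,"fingers":255},{"x":-0.2,"y":-0.2,"z":-6,"roll":0,"fingers":255}]}}

```text
time: 13.72
tcp_pos: [0.57, 0.1604, 0.0462]
orientation: [-0.001, 0.761, 0.649, -0.002]
contact_force: [-0.1, 0.1, -3.1]
grip_width: 0.491
```

```bash
python3 -c "
from plan import *
plan(.585,-.210,.075,-15.3)"
```

```text
t 13.7167 tcp [0.57   0.1604 0.0462] yaw -9.13 tilt [-0.004 -0.001 -1.   ] F [-0.1  0.1 -3.1] grip 0.491
  shift cm [-36.33   7.34  -2.86] roll 6.2
```

Emit:
{"api": "send_rows", "payload": {"targets": [{"x":-1,"y":0.2,"z":-1,"roll":1,"fingers":255},{"x":-3,"y":0.6,"z":-2,"roll":2,"fingers":255},{"x":-6,"y":1.2,"z":-2.9,"roll":3,"fingers":255},{"x":-9,"y":1.8,"z":-2.9,"roll":4,"fingers":255},{"x":-12,"y":2.4,"z":-2.9,"roll":5,"fingers":255}]}}

```text
time: 14.13
tcp_pos: [0.577, 0.0366, 0.077]
orientation: [0.001, 0.789, 0.615, 0.001]
contact_force: [0.4, -0.3, -3.9]
grip_width: 0.488
```

Emit:
{"api": "send_rows", "payload": {"targets": [{"x":-3,"y":0.3,"z":0,"roll":0,"fingers":255},{"x":-6,"y":0.6,"z":0,"roll":0,"fingers":255},{"x":-9,"y":0.9,"z":0,"roll":0,"fingers":255},{"x":-12,"y":1.2,"z":0,"roll":0,"fingers":255},{"x":-15,"y":1.5,"z":0,"roll":0,"fingers":255}]}}

```text
time: 14.55
tcp_pos: [0.5538, -0.1129, 0.0761]
orientation: [0.0, 0.789, 0.614, -0.0]
contact_force: [0.8, -0.6, -4.5]
grip_width: 0.491
```

```bash
python3 -c "
from plan import *
plan(.585,-.210,.075,-15.3)"
```

```text
t 14.55 tcp [ 0.5538 -0.1129  0.0761] yaw -14.18 tilt [ 0.    -0.001 -1.   ] F [ 0.8 -0.6 -4.5] grip 0.491
  shift cm [-8.65  5.41  0.11] roll 1.1
```

Emit:
{"api": "send_rows", "payload": {"targets": [{"x":-2.5,"y":1.6,"z":0,"roll":0.4,"fingers":255},{"x":-5,"y":3.1,"z":0,"roll":0.8,"fingers":255},{"x":-7.2,"y":4.5,"z":0,"roll":1.1,"fingers":255},{"x":-8.2,"y":5.1,"z":0,"roll":1.1,"fingers":255},{"x":-8.6,"y":5.4,"z":0,"roll":1.1,"fingers":255}]}}

```text
time: 14.97
tcp_pos: [0.5858, -0.2102, 0.0758]
orientation: [0.001, 0.795, 0.606, -0.0]
contact_force: [0.7, 0.9, -4.4]
grip_width: 0.491
```

```bash
python3 -c "
from plan import *
im=capture('top')[:,:,::-1]
cv2.imwrite('pics/t11.png',cv2.resize(im[95:215,310:430],None,fx=5,fy=5,interpolation=2))
im=capture('wrist')[:,:,::-1]
cv2.imwrite('pics/w11.png',im)
plan(.585,-.210,.02,-15.3)
cm=camera_model('wrist')
ex=np.array([.965,-.264]);ey=np.array([.264,.965]);o=np.array([.584,-.211])
for i in(-.036,.036):
  for j in(-.055,.055): print(i,j,proj(cm,[list(o+i*ex+j*ey)+[.022]])[0].round())
"
```

```text
t 15.0667 tcp [ 0.5853 -0.2077  0.0756] yaw -15.31 tilt [-0.001  0.    -1.   ] F [-0.4  0.3 -3.1] grip 0.493
  shift cm [-0.23  0.03  5.56] roll -0.0
-0.036 -0.055 [241. 277.]
-0.036 0.055 [236. 153.]
0.036 -0.055 [321. 277.]
0.036 0.055 [326. 153.]
```

View pics/t11.png

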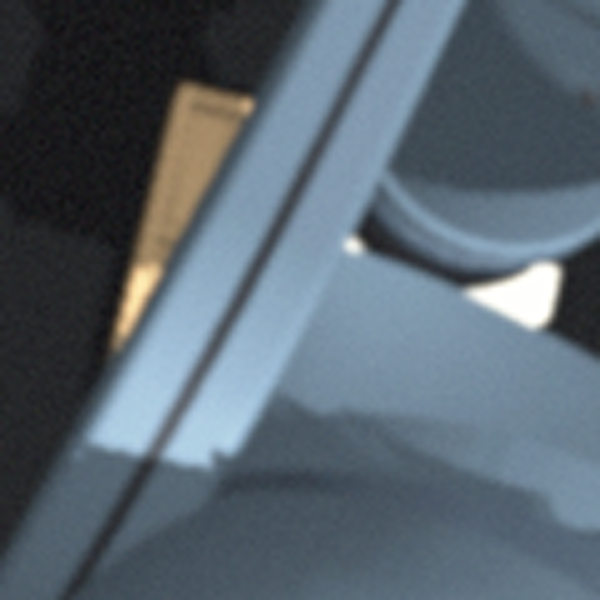

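View pics/w11.png

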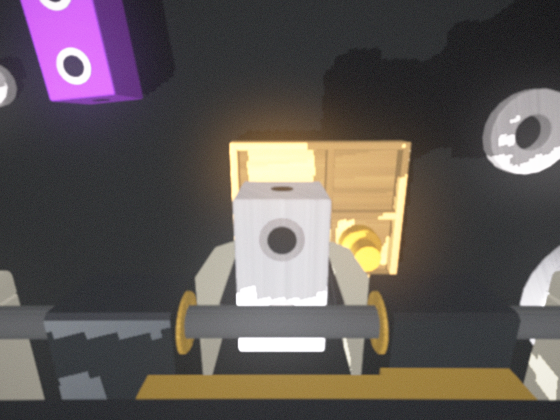

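Over the tray, the nest's walls appear about 2–3 px from prediction (inner top-left near (239,149), predicted (236,153)). The nest is therefore about 2 mm in +x and 3 mm in +y, which is where the tool already is. The block is parallel to it, and the union (363,245) is clear of the finger. Lowering slowly.

Emit:
{"api": "send_rows", "payload": {"targets": [{"x":0,"y":0,"z":1,"roll":0,"fingers":255},{"x":0,"y":0,"z":2,"roll":0,"fingers":255},{"x":0,"y":0,"z":3,"roll":0,"fingers":255},{"x":0,"y":0,"z":4,"roll":0,"fingers":255},{"x":0,"y":0,"z":4.5,"roll":0,"fingers":255}]}}

```text
time: 15.48
tcp_pos: [0.5844, -0.2057, 0.0285]
orientation: [-0.002, 0.794, 0.608, -0.001]
contact_force: [-0.3, 0.8, -3.9]
grip_width: 0.491
```

```bash
python3 -c "
from plan import *
cv2.imwrite('pics/w12.png',capture('wrist')[:,:,::-1])
im=capture('scene')[:,:,::-1]
cv2.imwrite('pics/s12.png',cv2.resize(im[200:360,170:340],None,fx=3.7,fy=3.7,interpolation=2))
plan(.586,-.2085,-.003,-15.3)
"
```

```text
t 15.5833 tcp [ 0.5845 -0.2061  0.029 ] yaw -15.19 tilt [-0.003  0.002 -1.   ] F [ 0.4  0.3 -3.7] grip 0.493
  shift cm [-0.2   0.22  3.2 ] roll 0.1
```

View pics/w12.png

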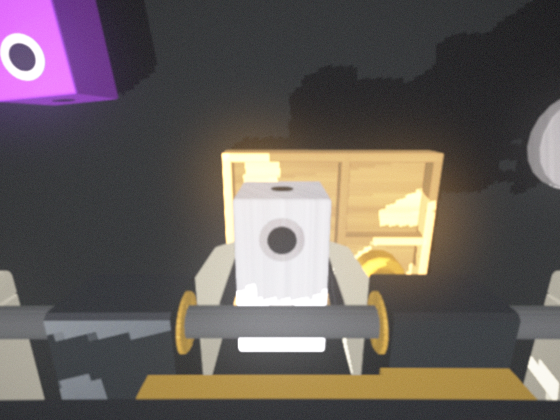

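View pics/s12.png

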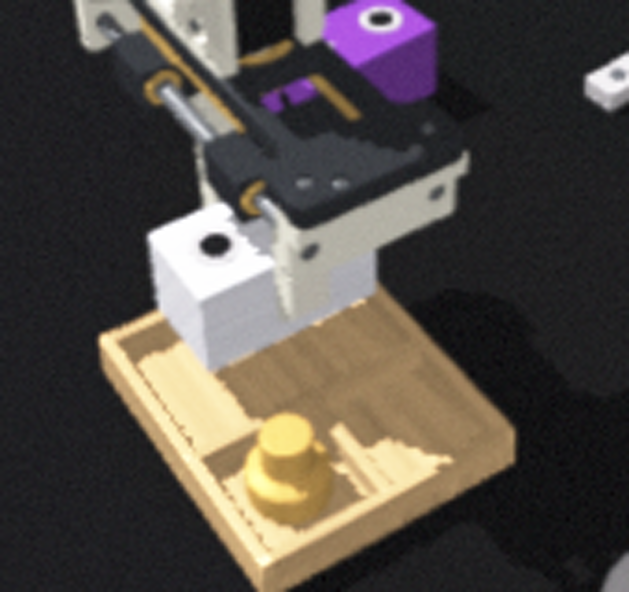

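The block hangs inside the nest's outline, nest inner walls at columns 233–337 against the block centre at 282. Final lowering in small steps.

Emit:
{"api": "send_rows", "payload": {"targets": [{"x":-0.1,"y":0.1,"z":0.5,"roll":0,"fingers":255},{"x":-0.2,"y":0.2,"z":1,"roll":0,"fingers":255},{"x":-0.2,"y":0.2,"z":1.5,"roll":0,"fingers":255},{"x":-0.2,"y":0.2,"z":2,"roll":0,"fingers":255},{"x":-0.2,"y":0.2,"z":2.4,"roll":0,"fingers":255}]}}

```text
time: 16.0
tcp_pos: [0.587, -0.2097, 0.0063]
orientation: [-0.0, 0.795, 0.607, -0.0]
contact_force: [-0.2, 0.3, -3.5]
grip_width: 0.491
```

Emit:
{"api": "send_rows", "payload": {"targets": [{"x":0,"y":0,"z":0.15,"roll":0,"fingers":255},{"x":0,"y":0,"z":0.3,"roll":0,"fingers":255},{"x":0,"y":0,"z":0.4,"roll":0,"fingers":255},{"x":0,"y":0,"z":0.5,"roll":0,"fingers":255},{"x":0,"y":0,"z":0.5,"roll":0,"fingers":255}]}}

```text
time: 16.42
tcp_pos: [0.5871, -0.2097, 0.0019]
orientation: [0.0, 0.795, 0.607, -0.0]
contact_force: [-0.4, -0.3, -4.1]
grip_width: 0.491
```

Emit:
{"api": "send_rows", "payload": {"targets": [{"x":0,"y":0,"z":0.05,"roll":0,"fingers":255},{"x":0,"y":0,"z":0.1,"roll":0,"fingers":255},{"x":0,"y":0,"z":0.15,"roll":0,"fingers":255},{"x":0,"y":0,"z":0.2,"roll":0,"fingers":255},{"x":0,"y":0,"z":0.2,"roll":0,"fingers":255}]}}

```text
time: 16.83
tcp_pos: [0.5871, -0.2096, -0.0001]
orientation: [-0.0, 0.795, 0.607, -0.0]
contact_force: [0.5, 0.9, -3.4]
grip_width: 0.492
```

```bash
python3 -c "
from plan import *
im=capture('scene')[:,:,::-1]
cv2.imwrite('pics/s13.png',cv2.resize(im[200:360,170:340],None,fx=3.7,fy=3.7,interpolation=2))
plan(.586,-.2085,-.003,-15.3)
"
```

```text
t 16.8833 tcp [ 5.871e-01 -2.096e-01 -1.000e-04] yaw -15.22 tilt [-0.  0. -1.] F [ 0.5 -0.8 -4.8] grip 0.49
  shift cm [ 0.08 -0.13  0.29] roll 0.1
```

View pics/s13.png

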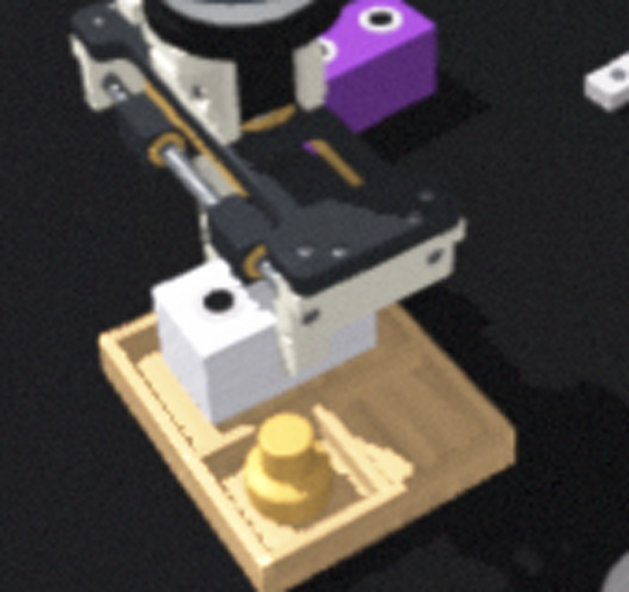

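Emit:
{"api": "send_rows", "payload": {"targets": [{"x":0,"y":0,"z":0.05,"roll":0,"fingers":255},{"x":0,"y":0,"z":0.1,"roll":0,"fingers":255},{"x":0,"y":0,"z":0.15,"roll":0,"fingers":255},{"x":0,"y":0,"z":0.2,"roll":0,"fingers":255},{"x":0,"y":0,"z":0.25,"roll":0,"fingers":255}]}}

```text
time: 17.3
tcp_pos: [0.5871, -0.2096, -0.0026]
orientation: [-0.0, 0.795, 0.607, -0.0]
contact_force: [-0.3, 0.7, -3.6]
grip_width: 0.49
```

Emit:
{"api": "send_rows", "payload": {"targets": [{"x":0,"y":0,"z":0.05,"roll":0,"fingers":255},{"x":0,"y":0,"z":0.1,"roll":0,"fingers":255},{"x":0,"y":0,"z":0.1,"roll":0,"fingers":255},{"x":0,"y":0,"z":0.1,"roll":0,"fingers":255},{"x":0,"y":0,"z":0.1,"roll":0,"fingers":255}]}}

```text
time: 17.72
tcp_pos: [0.5871, -0.2096, -0.0031]
orientation: [0.0, 0.795, 0.607, 0.0]
contact_force: [-2.6, 1.4, 3.0]
grip_width: 0.491
```

Contact came at reported z -0.003, exactly the height expected for the floor (Fz went from -3.6 to +3.0 N). Releasing with a modest opening, then rising.

Emit:
{"api": "send_rows", "payload": {"targets": [{"x":0,"y":0,"z":-0.05,"roll":0,"fingers":255},{"x":0,"y":0,"z":-0.05,"roll":0,"fingers":110},{"x":0,"y":0,"z":-0.05,"roll":0,"fingers":90},{"x":0,"y":0,"z":-0.05,"roll":0,"fingers":90},{"x":0,"y":0,"z":-0.05,"roll":0,"fingers":90}]}}

```text
time: 18.13
tcp_pos: [0.5875, -0.2099, -0.0029]
orientation: [0.0, 0.795, 0.607, 0.0]
contact_force: [-0.3, 1.0, -0.2]
grip_width: 0.646
```

Emit:
{"api": "send_rows", "payload": {"targets": [{"x":0,"y":0,"z":0,"roll":0,"fingers":90},{"x":0,"y":0,"z":0,"roll":0,"fingers":90},{"x":0,"y":0,"z":-0.2,"roll":0,"fingers":90},{"x":0,"y":0,"z":-0.5,"roll":0,"fingers":90},{"x":0,"y":0,"z":-1,"roll":0,"fingers":90}]}}

```text
time: 18.55
tcp_pos: [0.5868, -0.2095, 0.0069]
orientation: [-0.0, 0.795, 0.607, -0.0]
contact_force: [0.0, -0.4, -0.4]
grip_width: 0.646
```

Emit:
{"api": "send_rows", "payload": {"targets": [{"x":0,"y":0,"z":-2,"roll":0,"fingers":90},{"x":0,"y":0,"z":-4,"roll":0,"fingers":90},{"x":0,"y":0,"z":-7,"roll":0,"fingers":90},{"x":0,"y":0,"z":-10,"roll":0,"fingers":90},{"x":0,"y":0,"z":-13,"roll":0,"fingers":90}]}}

```text
time: 18.97
tcp_pos: [0.5869, -0.2095, 0.1388]
orientation: [0.0, 0.795, 0.607, 0.0]
contact_force: [0.7, 0.5, -0.9]
grip_width: 0.648
```

Emit:
{"api": "send_rows", "payload": {"targets": [{"x":3,"y":-2,"z":-1,"roll":0,"fingers":90},{"x":6,"y":-4,"z":-1,"roll":0,"fingers":90},{"x":9,"y":-6,"z":-1,"roll":0,"fingers":90},{"x":12,"y":-8,"z":-1,"roll":0,"fingers":90},{"x":15,"y":-10,"z":-1,"roll":0,"fingers":90}]}}

```text
time: 19.38
tcp_pos: [0.5294, -0.0374, 0.1478]
orientation: [0.0, 0.795, 0.607, 0.0]
contact_force: [-0.2, 0.2, -0.7]
grip_width: 0.648
```

```bash
python3 -c "
from plan import *
im=capture('top')[:,:,::-1]
cv2.imwrite('pics/t14.png',im)
cv2.imwrite('pics/t14c.png',cv2.resize(im[95:210,310:420],None,fx=5,fy=5,interpolation=2))
im=capture('scene')[:,:,::-1]
cv2.imwrite('pics/s14.png',cv2.resize(im[200:360,170:340],None,fx=3.7,fy=3.7,interpolation=2))
plan(.586,-.2085,-.003,-15.3)
"
```

```text
t 19.4833 tcp [ 0.5279 -0.034   0.1478] yaw -14.98 tilt [-0.001  0.002 -1.   ] F [ 0.1 -1.5 -0.3] grip 0.645
  shift cm [-15.38  10.14  15.04] roll 0.3
```

View pics/t14c.png

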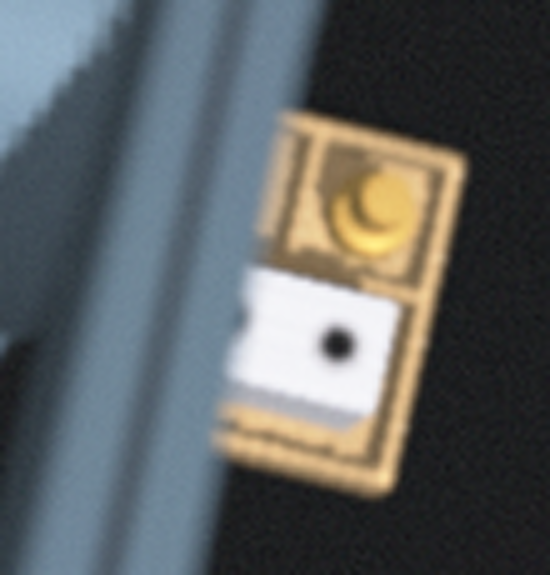

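View pics/s14.png

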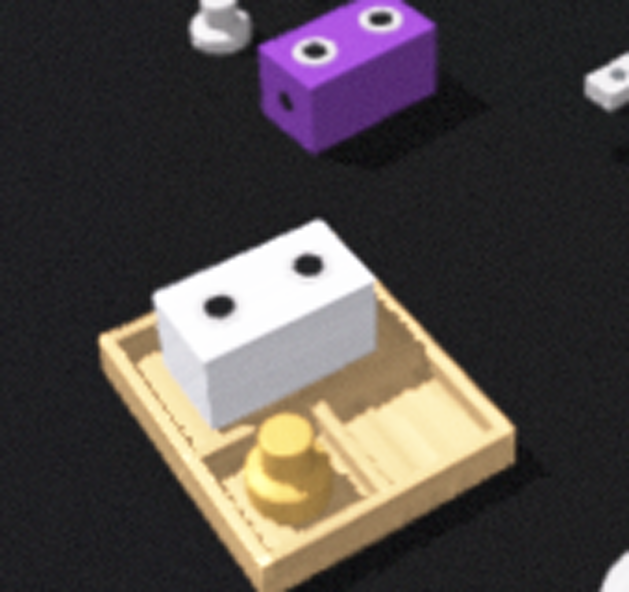

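View pics/t14.png

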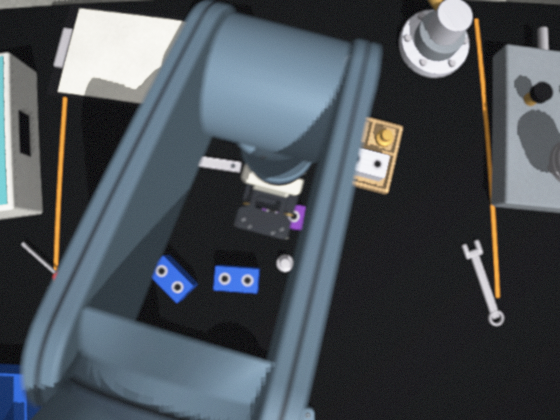

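```bash
python3 -c "
from plan import *
cm=camera_model('scene');a=world(cm,(229.2,282.7),.055);b=world(cm,(253.5,271.6),.055)
m=(a+b)[:2]/2;d=b-a; print(m,np.degrees(np.arctan2(d[1],d[0])),np.linalg.norm(d), 'nest (.585,-.2095) ang 74.7')
N=[(107,342),(267,578),(513,430)]
N=[world(cm,(170+x/3.7,200+y/3.7),.022)[:2] for x,y in N]; print(N)
im=capture('scene')[:,:,::-1]
cv2.imwrite('pics/s15.png',cv2.resize(im[130:240,300:410],None,fx=5,fy=5,interpolation=2))"
```

```text
[ 0.58737287 -0.21074187] 74.31050662953544 0.044098077108441484 nest (.585,-.2095) ang 74.7
[array([ 0.535285  , -0.25909431]), array([ 0.67302453, -0.29971599]), array([ 0.69995191, -0.18175465])]
```

View pics/s15.png

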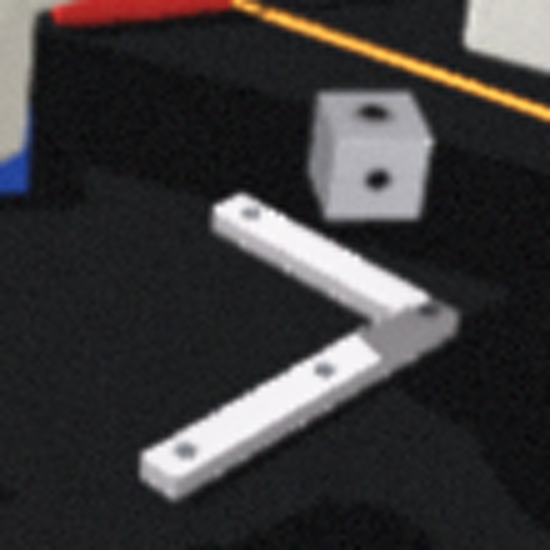

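The block centre measures (0.587, -0.211) at 74.3°, within about 3 mm and 0.5° of the nest. The short block's port is still at (375,152), where it began. Handing in.

```bash
python3 -c "
from workcell import *
print(finish_job())"
```

```text
the job is handed in; nothing more can be done
None
```

I squared the long block in the fence corner, then lifted it, lowered it into the long nest and let go. I handed the job in at about 19.5 s; it returned no verdict.

**Squaring:** both fences pushed back (about 7.6 N and 3.9 N) before I let go. The picture after release showed the block flat, its side flush with the longer fence and its end at the shorter one.

**Placing:** I lowered the block in small steps. It touched the nest floor at the height I expected, with no drop.

**Last checks:**
- From the scene camera, the block's centre is within about 3 mm of the nest's centre and 0.5° of its direction.
- The short block has not visibly moved.
- The gripper is open and well clear of everything.

**What disagreed:**
- **Tool height:** the real fingertips are about 29 mm behind the reported TCP. My first grasp therefore closed above the block. I confirmed the offset with a light touch on its top (about 23 N) and corrected for it afterwards.
- **Camera against arm:** the first top-camera positions were about 3 mm off. Touching the fences and looking through the wrist camera took that out.

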